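# Open the swing clamp and hold the offset lever level over its fixture

### The job

Turn the fixture's swing clamp a quarter turn by its red knob, fully open to the stop. Then pick up the grey cast lever at its yellow balance band and hold it level over the fixture, its big bore above the thick post and its small bore above the thin one, about 5 cm above the post tops. Finish while holding it there, still gripped and not lowered on, and leave the other things on the bench alone.

Things in the scene. Friction and masses are not known exactly. Their poses are not given: they have to be found in the camera images.
- lever: Loose grey cast lever, 217 mm long, 36 tall, 0.3 to 0.6 kg: heavy boss (50 mm diameter, 24 mm brass-lined bore) and small eye (24 mm diameter, 10 mm bore) joined by a bar 12 mm wide, 8 to 28 mm above their underside. Balances at the 26 mm yellow band. Origin: below the band, level with the underside; x along the bar: boss centre -57.5 mm, eye centre +122.5 mm.
- balance (a point): The lever's balance point: middle of the yellow band, 18 mm above the underside of the bosses; axes as the lever's.
- big_bore (a point): Centre of the big bore at the underside of the lever.
- small_bore (a point): Centre of the small bore at the underside of the lever.
- fixture: Fixture fixed to the bench: blue plate 250 x 150 x 12 mm with two steel posts 180 mm apart, tops 50 mm above the bench, and a swing clamp. Origin: on the bench midway between the posts; x points from the thick post (x = -90 mm) to the thin post (x = +90 mm), y away from the clamp side, z up.
- big_post_top (a point): Top of the thick post (21 mm diameter), axes as the fixture's.
- small_post_top (a point): Top of the thin post (8 mm diameter), axes as the fixture's.
- clamp (a joint): Swing clamp on a vertical axis: 0 rad = closed (strap over the thick post), 1.57 rad = fully open at the stop; opens clockwise seen from above, stays where it is left (friction about 2 N at the knob). Starts between 0 and 0.3. Strap and crank lie 56 to 82 mm above the bench.
- clamp_knob (a point): Top of the upright red knob, 18 mm diameter, 110 mm above the bench; it stands 39 mm tall on the crank, 65 mm from the clamp's axis, on the far side from the strap. Closed, it is in the fixture's -y direction from the axis; open, in its -x direction.
- clamp_axis (a point): Point on the clamp's vertical turning axis, at the top of its hub 82 mm above the bench, at x = -90, y = -62 mm in the fixture's frame.
- hammer: Bystander: small lump hammer with wooden handle, 220 x 90 x 38 mm, lying beyond the fixture; origin at the middle of its length, on the bench.
- wax_tin: Bystander: round yellow tin, 76 mm diameter, 32 mm high; origin at the centre of its underside.
- wedge: Bystander: wooden wedge, 38 x 110 x 19 mm, lying to the right; origin at the centre of its underside.
- brush: Bystander: dust brush with wooden handle, 81 x 244 x 23 mm; origin at the centre of its underside.

How it is judged:
On the way, in this order (a step that is already met when the one before it is completed fails the run):
1. the swing clamp is turned fully open (value of joint clamp above 1.48 rad), for 0.2 s.
2. the lever is lifted clear of the bench, held by the fingers (height (world z) of balance above 0.06 m and contact force between the fingers and lever above 2 N), for 0.2 s.
At the end, for the whole second after the job is handed in: Clamp still over 1.45 rad open; lever gripped within 20 mm of its balance point, level within 0.1 rad, at rest, off the fixture; big bore within 15 mm sideways of its post and 30 to 80 mm above its top, small bore within 18 mm sideways and 20 to 90 mm above (value of joint clamp above 1.45 rad and z of big_bore in the frame of big_post_top between 0.03 and 0.08 m and z of small_bore in the frame of small_post_top between 0.02 and 0.09 m and horizontal distance between big_bore and big_post_top below 0.015 m and horizontal distance between small_bore and small_post_top below 0.018 m and angle between lever's own z axis and vertical below 0.1 rad and x of the grasp point in the frame of balance between -0.02 and 0.02 m and contact force between the fingers and lever above 2 N and contact force between lever and fixture below 0.2 N and linear speed of lever below 0.03 m/s and angular speed of lever below 0.2 rad/s); the arm keeps its last pose, push and grip.
It fails at once if the hammer is disturbed (moved over 3 cm) (distance of hammer from where it was at the start of the episode above 0.03 m).
It fails at once if the wax tin is disturbed (moved over 3 cm) (distance of wax_tin from where it was at the start of the episode above 0.03 m).
It fails at once if the wedge is disturbed (moved over 3 cm) (distance of wedge from where it was at the start of the episode above 0.03 m).
It fails at once if the dust brush is disturbed (moved over 3 cm) (distance of brush from where it was at the start of the episode above 0.03 m).
It also fails if it takes over 58 s, if anything falls off the work surface, if the arm or the gripper's body presses on something with over 40 N, if the wrist force passes 120 N, or if a joint passes its speed limit or range.

### The arm

A 6-joint arm with a two-finger parallel gripper is mounted at the origin on a cart in front of the work surface, level with it; the furniture and walls round the work are solid. World frame = base frame: x ahead of the robot, y to its left, z up, the work surface at z = 0. Lengths are in m, angles in rad, forces in N, time in s.
With the tool pointing down it reaches from about 0.35 to 0.85 m from the base axis. Payload 8.1 kg.
Tool frame: the origin (TCP) lies midway between the tips of the shut fingers; the grasp point (between the pads) lies 19 mm behind it; z points along the fingers, y is the line along which they close (so a half turn about z gives the same grasp; the last joint's range is limited). The gripper opens to 85 mm and grips with 20 to 120 N. Pads are 22 mm wide; open, the fingers measure 114 mm over their backs; the gripper's body (76 mm by 85 mm) begins 54 mm behind the grasp point. The pads swing forward as they close: fully open they stand 13 mm farther back than shut.
Start: joints at [1.203, 0.13, 1.488, -0, 1.523, -0.085], TCP at [0.167, 0.576, 0.231] pointing down, gripper open.
Joint ranges: [-2.96, 2.96], [-0.89, 2.26], [0.02, 2.5], [-1.34, 4.48], [0, 2.73], [-2.66, 2.66]. Speed limits (rad/s): [2.39, 2.39, 2.79, 3.14, 3.14, 3.14].

### API

Orientations are given as a unit quaternion [w, x, y, z].
In Python, from rig import arm, read_camera, calibration gives the robot as it stands. The module is installed in compiled form; this text tells all that it offers.
- The arm moves only by the tool arm_command, never from a script. Its argument "rows" is a list of rows, each a list of 3 entries, a list of its own where there are three numbers: the finger opening in m, from 0 to 0.0854, then the shift along the tool's x, y, z in m, then the turn about the tool's z in degrees. In form: [[grip, [x, y, z], spin], ...]. A call has 1 to 8 rows; each row shifts and turns the commanded pose from where the row before left it, along the tool's axes as they then stand; what a row does not reach is not made up. A row lasts 1/10 s, in which the tool goes at most 50 mm and 8.59 degrees, less where a joint would pass 70% of its speed; a pose out of reach is approached as far as the arm can. A call is refused whole if a number of a shift passes 0.05 or a number of a turn 8.59, either way. A call with a gripper value outside its range is refused whole. The fingers move at their own pace and stop on an object; "force" is the grip in N (left out, the last holds). Time passes only in rows, so rows that do not move let the fingers close. It gives the time, the measured TCP pose, the force, the opening and the grip force at its end, in the units of the state.
- arm.observe(): the state, without advancing time (a new reading comes with each control period).
- read_camera(name): name is "scene" or "top"; returns the picture (480x640x3 uint8, red, green, blue); there is no depth.
- calibration(name): a dict with "fx", "fy", "cx", "cy" (pixels), "rvec" (rotation vector, rad) and "tvec" (3), from world to camera coordinates, as OpenCV has them. Camera axes: x right, y down, z forward; pixel columns grow to the right and rows downward; lengths in m; the calibration is good to about 2 mm. A picture is of the moment at which its call begins. calibration takes no time and is no camera call.
- arm.hand_in(): hands the job in; it is judged then, once.
The state is a dict: "time_s": time; "joints": joint angles; "joint_vel": joint speeds; "tau": joint torques, N m; "position": TCP position; "eef_rot": TCP orientation; "force": force on the tool from outside, world axes, zero at the start; "moment": the same for the moment, N m; "finger_gap": finger opening in m; "grip_force": force on a finger pad.
Only numpy, scipy, OpenCV 4.12 (cv2) and the standard library are available. Lean on these libraries where they do the work, as an engineer would, in place of code of your own. Each camera call takes 0.05 s, during which the arm holds its last target. There are 200 camera calls.

## Working session

There is one attempt and no reset: what is moved stays moved. The work goes in short steps, Python scripts to look and compute and a tool call to move; the robot and the scene stay as the last step left them, time stands still between calls to the robot, and variables do not carry over. Pictures are saved under pics/ and viewed, at most 10 in all, crops included, and the job is handed in when it is done.

Besides the shell and the picture viewer there is one more tool, called after "Call:" by a JSON object that holds its "fn" and its "kwargs". arm_command: Moves the arm, as the interface text tells. Its arguments: {"type":"object","properties":{"rows":{"type":"array","items":{"type":"array"}},"force":{"type":"number"}},"required":["rows"]}

```bash
mkdir -p pics; python3 - <<'E'
from rig import arm, read_camera, calibration
import cv2
for n in("scene","top"):
    cv2.imwrite(f"pics/{n}0.png",read_camera(n)[:,:,::-1]); print(n,calibration(n))
print(arm.observe())
E
```

```text
scene {'fx': 465.98654655816955, 'fy': 465.98654655816955, 'cx': 322.58542175339477, 'cy': 231.4633083022904, 'rvec': array([ 2.28774782, -0.7108297 ,  0.29686309]), 'tvec': array([-0.51634134,  0.21941963,  1.18958328])}
top {'fx': 590.5847443299568, 'fy': 590.5847443299568, 'cx': 320.6972248750807, 'cy': 233.8179656916636, 'rvec': array([ 2.17059459, -2.16170502,  0.10570864]), 'tvec': array([-0.08616323,  0.57355434,  1.69721119])}
{'time_s': 0.1, 'joints': array([ 1.20253845e+00,  1.31077416e-01,  1.48914746e+00, -3.20352508e-05,
        1.52302529e+00, -8.54449251e-02]), 'joint_vel': array([-0.00059566, -0.00051413, -0.00283948,  0.00294859, -0.00094408,
        0.00075863]), 'tau': array([ 5.77993342e-04, -5.70953321e+01, -5.01940084e+01, -2.76385072e-04,
        8.20785906e-03,  1.73907762e-05]), 'position': array([0.1672725 , 0.57569881, 0.23036685]), 'eef_rot': array([-1.70806471e-04,  1.40934871e-01,  9.90018523e-01, -8.11117505e-04]), 'force': array([-0.33097111,  0.46418033,  0.2912668 ]), 'moment': array([-0.0373858 , -0.01732792,  0.00719561]), 'grip_force': 0.0, 'finger_gap': 0.08536275603956185}
```

View pics/scene0.png

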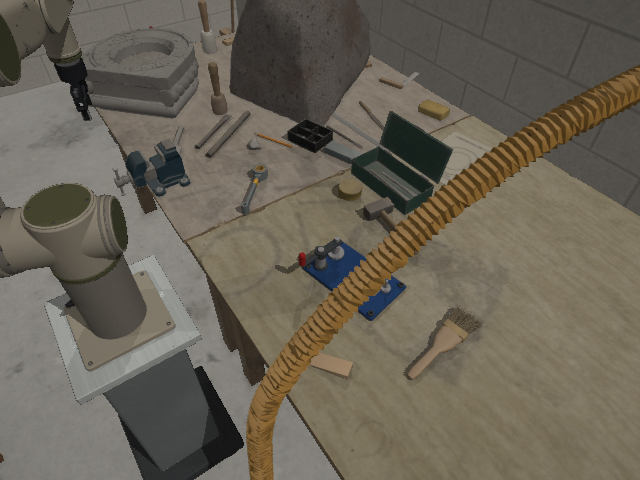

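View pics/top0.png

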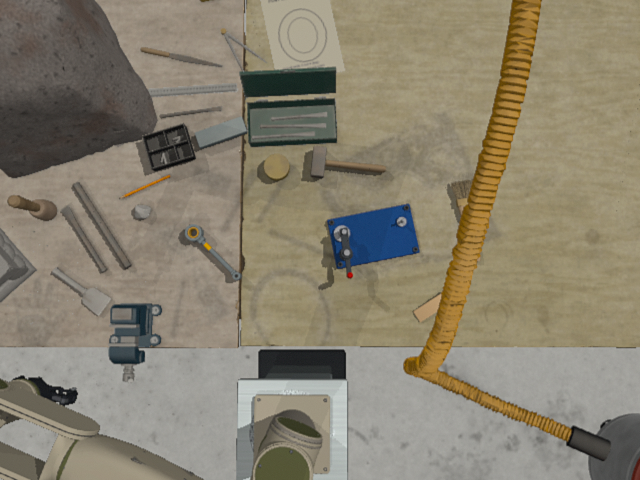

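Top view: lever with boss (194,233), band (207,246) and eye (236,275). Fixture thick post (342,233), thin post (402,222) and knob (349,275). Zooming in on these.

```bash
python3 - <<'E'
import cv2,numpy as np
s=cv2.imread("pics/scene0.png");t=cv2.imread("pics/top0.png")
def c(im,x,y): return cv2.resize(im[y:y+75,x:x+100],(400,300),interpolation=cv2.INTER_CUBIC)
cv2.imwrite("pics/m.png",np.vstack([np.hstack([c(t,165,215),c(t,322,205)]),np.hstack([c(s,205,150),c(s,290,235)])]))
E
```

```text
(no output)
```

View pics/m.png

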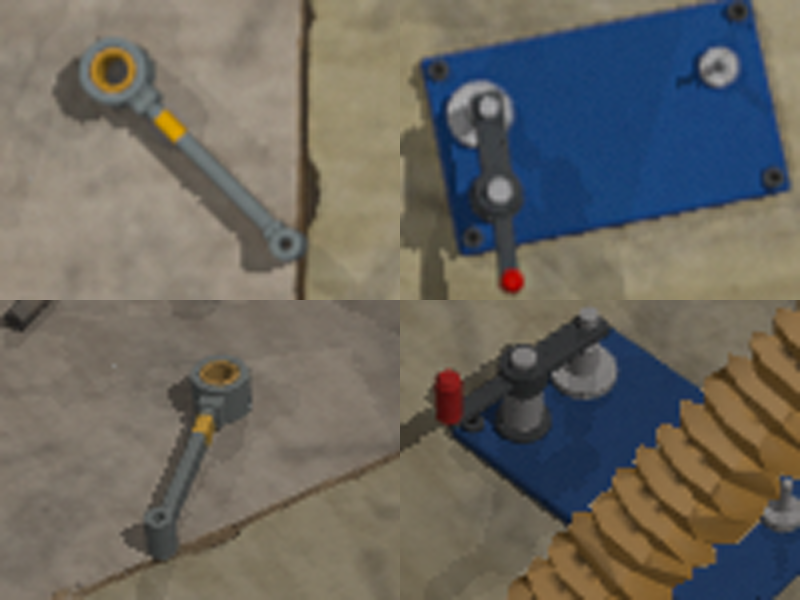

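Mosaic in tile coordinates: bore ring, band and eye are sharp in both views. The knob is at (512,280) in the top view and (449,374) in the scene view; the hose hides part of the fixture in the scene view. Next I triangulate.

```bash
cat > h.py <<'E'
import numpy as np,cv2
from rig import arm,read_camera,calibration
C={n:calibration(n) for n in("scene","top")}
def KP(n):
    c=C[n];K=np.array([[c['fx'],0,c['cx']],[0,c['fy'],c['cy']],[0,0,1]]);R=cv2.Rodrigues(c['rvec'])[0]
    return K,R,np.array(c['tvec']).reshape(3)
def ray(n,p):
    K,R,t=KP(n);d=R.T@np.linalg.solve(K,[*p,1]);return -R.T@t,d
def plane(n,p,z):
    o,d=ray(n,p);return o+d*(z-o[2])/d[2]
def proj(n,X):
    K,R,t=KP(n);q=K@(R@np.array(X)+t);return q[:2]/q[2]
def tri(a,b):
    P=[(lambda K,R,t:K@np.c_[R,t])(*KP(n)) for n in("top","scene")]
    X=cv2.triangulatePoints(*P,np.array(a,float),np.array(b,float))[:,0];X=X[:3]/X[3]
    return X,[np.round(proj("top",X)-a,1),np.round(proj("scene",X)-b,1)]
E
python3 - <<'E'
from h import *
np.set_printoptions(precision=4,suppress=True)
T1=lambda x,y:np.array([165+x/4-.375,215+y/4-.375]);T2=lambda x,y:np.array([322+(x-400)/4-.375,205+y/4-.375])
S1=lambda x,y:np.array([205+x/4-.375,150+(y-300)/4-.375]);S2=lambda x,y:np.array([290+(x-400)/4-.375,235+(y-300)/4-.375])
for k,a,b in[("boss",T1(113,70),S1(220,374)),("band",T1(171,125),S1(203,425)),("eye",T1(286,242),S1(158,517)),
 ("knob",T2(512,280),S2(449,374)),("axis",T2(498,187),S2(523,354)),("strapbolt",T2(489,104),S2(590,315)),("thinpost",T2(717,67),S2(787,482))]:
    print(k,*tri(a,b))
print("lever by plane",[plane("top",T1(*p),z) for p,z in(((113,70),.036),((171,125),.028),((286,242),.036))])
pc=np.array([plane("top",T2(*p),.012) for p in((422,60),(750,0),(789,189),(462,254))])
print("plate",pc,[np.linalg.norm(pc[i]-pc[i-1]) for i in range(4)])
pb=[plane("top",T2(*p),.014) for p in((437,69),(738,10),(773,176),(472,237))];print("bolts ctr",np.mean(pb,0))
# image fit of fixture: corners + flanges
m=np.array([[-.125,.075],[.125,.075],[.125,-.075],[-.125,-.075]])
def fit(m,w):
    mc=m-m.mean(0);wc=w-w.mean(0);a=np.arctan2((mc[:,0]*wc[:,1]-mc[:,1]*wc[:,0]).sum(),(mc*wc).sum())
    R=np.array([[np.cos(a),-np.sin(a)],[np.sin(a),np.cos(a)]]);return a,w.mean(0)-R@m.mean(0),R
a,t,R=fit(m,pc[:,:2]);print("fit",a,t,"res",pc[:,:2]-(t+m@R.T))
for n,q in dict(thick=(-.09,0),thin=(.09,0),axis=(-.09,-.062)).items():print(n,t+R@q)
print("flange thick",plane("top",T2(480,113),.016),"thin",plane("top",T2(719,67),.016))
print("axis82",plane("top",T2(498,187),.088),"knob110",plane("top",T2(512,280),.11))
# hose
print("hose scene-ray vs top centreline")
top=[(x,y) for x,y in((525,30),(505,110),(490,180),(470,240),(450,300),(430,350))]
sc=np.array([(640,80),(560,125),(500,160),(440,215),(390,260),(340,310),(300,360),(270,400),(260,440)],float)
for p in top:
    best=min((np.abs(sc_i-proj("scene",plane("top",p,z))).sum(),z) for z in np.arange(0,1.5,.02) for sc_i in [np.array([np.interp(s,np.linspace(0,1,9),sc[:,0]),np.interp(s,np.linspace(0,1,9),sc[:,1])]) for s in np.linspace(0,1,81)])
    print(p,best,plane("top",p,best[1]))
E
```

```text
boss [0.5752 0.2893 0.0371] [array([-0.2,  0.5]), array([ 0.7, -0.1])]
band [0.5356 0.2477 0.0293] [array([-0.3,  0.6]), array([ 0.9, -0.1])]
eye [0.45   0.1609 0.038 ] [array([-0.3,  0.7]), array([ 1.2, -0.1])]
knob [ 0.4512 -0.164   0.1134] [array([-0.2,  0.4]), array([ 0.8, -0.1])]
axis [ 0.5169 -0.155   0.0833] [array([-0.4,  0.7]), array([ 1.3, -0.2])]
strapbolt [ 0.5764 -0.1489  0.0802] [array([-0.3,  0.6]), array([ 1.1, -0.1])]
thinpost [ 0.6099 -0.3165  0.0475] [array([ 0.2, -0.2]), array([-0.5,  0.1])]
lever by plane [array([0.5767, 0.2889, 0.036 ]), array([0.5373, 0.2472, 0.028 ]), array([0.4521, 0.1603, 0.036 ])]
plate [[ 0.618  -0.1026  0.012 ]
 [ 0.6637 -0.3456  0.012 ]
 [ 0.5234 -0.3727  0.012 ]
 [ 0.4747 -0.1324  0.012 ]] [np.float64(0.14640518840463432), np.float64(0.24729255889038723), np.float64(0.14291543400215478), np.float64(0.2452202810898479)]
bolts ctr [ 0.5717 -0.2376  0.014 ]
fit -1.376440905529587 [ 0.5699 -0.2383] res [[-0.0014 -0.0014]
 [-0.0039  0.0009]
 [ 0.0029  0.0027]
 [ 0.0024 -0.0022]]
thick [ 0.5526 -0.15  ]
thin [ 0.5873 -0.3266]
axis [ 0.4917 -0.162 ]
flange thick [ 0.5783 -0.1454  0.016 ] thin [ 0.6131 -0.3216  0.016 ]
axis82 [ 0.5185 -0.1559  0.088 ] knob110 [ 0.4524 -0.1647  0.11  ]
hose scene-ray vs top centreline
(525, 30) (np.float64(4.837072486976794), np.float64(0.58)) [ 0.9399 -0.5049  0.58  ]
(505, 110) (np.float64(2.5928372660027605), np.float64(0.52)) [ 0.79  -0.478  0.52 ]
(490, 180) (np.float64(1.1779253044235816), np.float64(0.46)) [ 0.6504 -0.4594  0.46  ]
(470, 240) (np.float64(2.3617974566700184), np.float64(0.36)) [ 0.5265 -0.4373  0.36  ]
(450, 300) (np.float64(2.185733237962495), np.float64(0.22)) [ 0.3848 -0.4174  0.22  ]
(430, 350) (np.float64(2.132798916649506), np.float64(0.02)) [ 0.2399 -0.3998  0.02  ]
```

Call:
{"fn": "arm_command", "kwargs": {"rows": [[0.06,[0,0,0],-7.7],[0.06,[0,0,0],-7.7],[0.06,[0,0,0],-7.8],[0.06,[-0.048,0,0],0],[0.06,[-0.048,0,0],0],[0.06,[-0.048,0,0],0],[0.06,[-0.048,0,0],0],[0.06,[0,-0.04,0],0]], "force": 30}}

```text
time_s: 0.9
position: [0.3677, 0.5611, 0.2216]
eef_rot: [-0.003, -0.06, 0.998, -0.004]
force: [-0.1, -1.0, -1.7]
finger_gap: 0.0602
grip_force: 0.0
```

Call:
{"fn": "arm_command", "kwargs": {"rows": [[0.06,[0,-0.045,0],0],[0.06,[0,-0.045,0],0],[0.06,[0,-0.045,0],0],[0.06,[0,-0.045,0],0],[0.06,[0,-0.045,0],0],[0.06,[0,-0.045,0],0],[0.06,[0,-0.045,0],0],[0.06,[0,-0.045,0],0]]}}

```text
time_s: 1.7
position: [0.4063, 0.2008, 0.2309]
eef_rot: [-0.0, -0.061, 0.998, -0.0]
force: [1.3, -0.7, 0.1]
finger_gap: 0.06
grip_force: 0.0
```

Call:
{"fn": "arm_command", "kwargs": {"rows": [[0.06,[0,-0.045,0],0],[0.06,[0,-0.045,0],0],[0.06,[0,-0.045,0],0],[0.06,[0,-0.045,0],0],[0.06,[0,-0.045,0],0],[0.06,[0,-0.045,0],0],[0.06,[0,-0.045,0],0],[0.06,[0,0,0],0]]}}

```text
time_s: 2.5
position: [0.4447, -0.1149, 0.2309]
eef_rot: [-0.0, -0.058, 0.998, -0.001]
force: [-0.9, 1.0, -0.5]
finger_gap: 0.0599
grip_force: 0.0
```

Call:
{"fn": "arm_command", "kwargs": {"rows": [[0.06,[-0.001,-0.049,0],0],[0.06,[0,0,0.04],0],[0.06,[0,0,0.04],0],[0.06,[0,0,0.04],0],[0.06,[0,0,0.03],0],[0.06,[0,0,0],0],[0.06,[0,0,0],0]]}}

```text
time_s: 3.2
position: [0.4517, -0.158, 0.0815]
eef_rot: [-0.001, -0.061, 0.998, 0.0]
force: [-0.3, -0.7, 0.4]
finger_gap: 0.0601
grip_force: 0.0
```

```bash
python3 - <<'E'
from h import *
o=arm.observe();print(o['position'],o['force'])
t=read_camera("top")[:,:,::-1];s=read_camera("scene")[:,:,::-1]
f=lambda im,x,y:cv2.resize(im[y:y+75,x:x+100],(400,300),interpolation=cv2.INTER_CUBIC)
cv2.imwrite("pics/k.png",np.hstack([f(t,300,225),f(s,260,220)]))
E
```

```text
[ 0.45174142 -0.15803957  0.08147417] [-0.29415372 -0.65246167  0.44724028]
```

View pics/k.png

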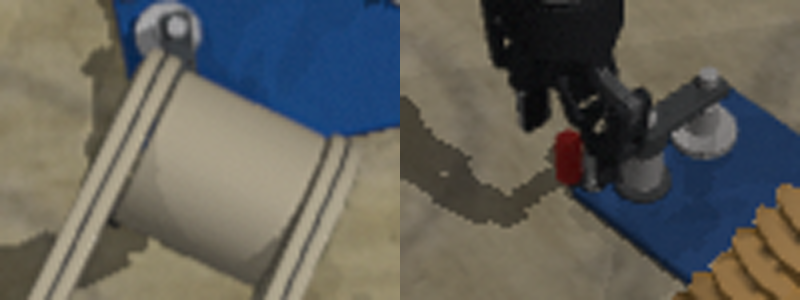

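The knob (568,155 in the right tile) stands between the far fingertip (530,120) and the near one (590,180), so I close.

Call:
{"fn": "arm_command", "kwargs": {"rows": [[0.0,[0,0,0],0],[0.0,[0,0,0],0],[0.0,[0,0,0],0],[0.0,[0,0,0],0],[0.0,[0,0,0],0],[0.0,[0,0,0],0]], "force": 30}}

```text
time_s: 3.9
position: [0.4528, -0.1591, 0.0826]
eef_rot: [0.001, -0.061, 0.998, -0.001]
force: [-1.2, -0.1, 6.0]
finger_gap: 0.0171
grip_force: 29.2
```

Call:
{"fn": "arm_command", "kwargs": {"rows": [[0.0,[-0.0005,0.0047,0],4.2],[0.0,[-0.0005,0.0047,0],4.2],[0.0,[-0.0005,0.0047,0],4.2],[0.0,[-0.0005,0.0047,0],4.2],[0.0,[-0.0005,0.0047,0],4.2],[0.0,[-0.0005,0.0047,0],4.2],[0.0,[-0.0005,0.0047,0],4.2],[0.0,[-0.0005,0.0047,0],4.2]]}}

```text
time_s: 4.7
position: [0.4613, -0.123, 0.0826]
eef_rot: [0.001, 0.232, 0.973, -0.001]
force: [-3.1, -2.9, 8.0]
finger_gap: 0.0169
grip_force: 29.7
```

Call:
{"fn": "arm_command", "kwargs": {"rows": [[0.0,[0,0,0],0],[0.0,[0,0,0],0]]}}

```text
time_s: 4.9
position: [0.4615, -0.1227, 0.0826]
eef_rot: [0.001, 0.23, 0.973, -0.0]
force: [-2.5, -0.4, 7.6]
finger_gap: 0.0172
grip_force: 29.7
```

Call:
{"fn": "arm_command", "kwargs": {"rows": [[0.0,[-0.0005,0.0047,0],4.2],[0.0,[-0.0005,0.0047,0],4.2],[0.0,[-0.0005,0.0047,0],4.2],[0.0,[-0.0005,0.0047,0],4.2],[0.0,[-0.0005,0.0047,0],4.2],[0.0,[-0.0005,0.0047,0],4.2],[0.0,[-0.0005,0.0047,0],4.2],[0.0,[-0.0005,0.0047,0],4.2]]}}

```text
time_s: 5.7
position: [0.4887, -0.098, 0.0826]
eef_rot: [0.001, 0.503, 0.864, -0.001]
force: [-4.8, -3.7, 8.0]
finger_gap: 0.0168
grip_force: 29.9
```

Call:
{"fn": "arm_command", "kwargs": {"rows": [[0.0,[-0.0005,0.0047,0],4.2],[0.0,[-0.0005,0.0047,0],4.2],[0.0,[-0.0005,0.0047,0],4.2],[0.0,[-0.0003,0.003,0],2],[0.0,[0,0,0],0],[0.0,[0,0,0],0]]}}

```text
time_s: 6.3
position: [0.5033, -0.093, 0.0825]
eef_rot: [-0.001, 0.607, 0.794, -0.002]
force: [-14.5, -4.5, 16.5]
finger_gap: 0.0168
grip_force: 30.9
```

Call:
{"fn": "arm_command", "kwargs": {"rows": [[0.0,[0,0.002,0],0],[0.0,[0,0.001,0],0],[0.0,[0,0,0],0],[0.0,[0,0,0],0],[0.0,[0,0,0],0]]}}

```text
time_s: 6.8
position: [0.5034, -0.0929, 0.0823]
eef_rot: [-0.003, 0.608, 0.794, -0.004]
force: [-30.3, -7.4, 27.4]
finger_gap: 0.0168
grip_force: 33.1
```

Call:
{"fn": "arm_command", "kwargs": {"rows": [[0.0,[0,-0.002,0],0],[0.05,[0,0,0],0],[0.05,[0,0,0],0],[0.05,[0,0,0],0],[0.05,[0,0,-0.03],0],[0.06,[0,0,-0.04],0],[0.07,[0,0,-0.04],0],[0.08,[0,0,-0.01],8.5]]}}

```text
time_s: 7.6
position: [0.5083, -0.092, 0.2069]
eef_rot: [0.004, 0.665, 0.747, 0.002]
force: [1.0, -0.2, 0.3]
finger_gap: 0.0796
grip_force: 0.0
```

Call:
{"fn": "arm_command", "kwargs": {"rows": [[0.085,[0,0,0],8.5],[0.085,[0,0,0],8.5],[0.085,[0,0,0],8.5],[0.085,[0,0,0],8.5],[0.085,[0,0,0],8.5],[0.085,[0,0,0],8.5],[0.085,[0,0,0],0]]}}

```text
time_s: 8.3
position: [0.5057, -0.0914, 0.2011]
eef_rot: [-0.0, 0.922, 0.387, -0.0]
force: [-0.1, 0.1, -0.5]
finger_gap: 0.0849
grip_force: 0.0
```

Call:
{"fn": "arm_command", "kwargs": {"rows": [[0.085,[0.033,-0.027,0],0],[0.085,[0.033,-0.027,0],0],[0.085,[0.033,-0.027,0],0],[0.085,[0.033,-0.027,0],0],[0.085,[0.033,-0.027,0],0],[0.085,[0.033,-0.027,0],0],[0.085,[0.033,-0.027,0],0],[0.085,[0.032,-0.0275,0],0]]}}

```text
time_s: 9.1
position: [0.5343, 0.2499, 0.2012]
eef_rot: [-0.0, 0.92, 0.391, 0.0]
force: [1.1, 0.0, 0.2]
finger_gap: 0.0849
grip_force: 0.0
```

Call:
{"fn": "arm_command", "kwargs": {"rows": [[0.085,[0,0,0.04],0],[0.085,[0,0,0.04],0],[0.085,[0,0,0.03],0],[0.085,[0,0,0],0],[0.085,[0,0,0],0]]}}

```text
time_s: 9.6
position: [0.5341, 0.2479, 0.0914]
eef_rot: [-0.0, 0.921, 0.39, -0.001]
force: [0.3, -0.1, 0.9]
finger_gap: 0.0853
grip_force: 0.0
```

```bash
python3 - <<'E'
from h import *
o=arm.observe();print(o['position'],o['force'],o['joints'])
t=read_camera("top")[:,:,::-1];s=read_camera("scene")[:,:,::-1]
cv2.imwrite("pics/top1.png",t);cv2.imwrite("pics/scene1.png",s)
f=lambda im,x,y:cv2.resize(im[y:y+75,x:x+100],(400,300),interpolation=cv2.INTER_CUBIC)
cv2.imwrite("pics/l.png",np.vstack([np.hstack([f(t,165,215),f(t,322,205)]),np.hstack([f(s,205,150),f(s,270,220)])]))
E
```

```text
[0.53411958 0.24786218 0.09141453] [ 0.25446514 -0.05009964  0.9100625 ] [3.47385774e-01 2.09527982e-01 1.66229428e+00 5.79623749e-05
 1.27093823e+00 1.11789100e+00]
```

View pics/l.png

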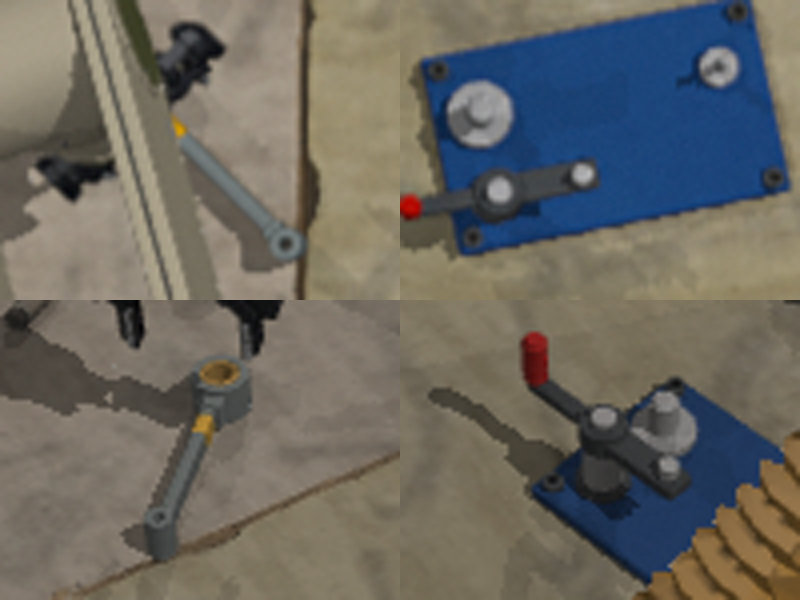

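The clamp is open: strap end bolt at (582,174) with the thick post uncovered at (481,106) in the top tile. The lever has not moved. Now I refine the thick post and descend.

Call:
{"fn": "arm_command", "kwargs": {"rows": [[0.085,[0.0005,0,0.03],0],[0.085,[0,0,0.03],0],[0.085,[0,0,0.02],0],[0.085,[0,0,0.006],0],[0.085,[0,0,0],0],[0.085,[0,0,0],0]]}}

```text
time_s: 10.3
position: [0.5365, 0.2488, 0.0077]
eef_rot: [0.0, 0.921, 0.388, 0.002]
force: [0.0, -0.5, -0.3]
finger_gap: 0.085
grip_force: 0.0
```

Call:
{"fn": "arm_command", "kwargs": {"rows": [[0.0,[0,0,0],0],[0.0,[0,0,0],0],[0.0,[0,0,0],0],[0.0,[0,0,0],0],[0.0,[0,0,0],0],[0.0,[0,0,0],0],[0.0,[0,0,0],0],[0.0,[0,0,0],0]], "force": 90}}

```text
time_s: 11.1
position: [0.5349, 0.2483, 0.0057]
eef_rot: [0.0, 0.922, 0.388, 0.0]
force: [-2.2, -0.7, 5.0]
finger_gap: 0.0101
grip_force: 89.2
```

```bash
python3 - <<'E'
from h import *
T2=lambda x,y:np.array([322+(x-400)/4-.375,205+y/4-.375]);S2=lambda x,y:np.array([270+(x-400)/4-.375,220+(y-300)/4-.375])
print(tri(T2(481,106),S2(665,398)),plane("top",T2(481,106),.05),plane("top",T2(717,67),.05),tri(T2(409,207),S2(534,340)))
E
```

```text
(array([ 0.57764442, -0.14383261,  0.0515884 ]), [array([-0.4,  0.7]), array([ 1.3, -0.2])]) [ 0.5798229  -0.14506965  0.05      ] [ 0.6088387 -0.3156716  0.05     ] (array([ 0.50150814, -0.09271238,  0.11010639]), [array([-0.2,  0.4]), array([ 0.8, -0.1])])
```

Call:
{"fn": "arm_command", "kwargs": {"rows": [[0.0,[0,0,-0.01],0],[0.0,[0,0,-0.02],0],[0.0,[0,0,-0.03],0],[0.0,[0,0,-0.03],0],[0.0,[0,0,-0.03],0],[0.0,[0,0,-0.03],0],[0.0,[0,0,0],0],[0.0,[0,0,0],0]]}}

```text
time_s: 11.9
position: [0.5347, 0.2482, 0.1552]
eef_rot: [0.0, 0.922, 0.388, 0.0]
force: [-0.8, 0.0, -4.8]
finger_gap: 0.0104
grip_force: 88.1
```

```bash
python3 - <<'E'
from h import *
o=arm.observe();print(o['position'],o['force'],o['moment'])
t=read_camera("top")[:,:,::-1];s=read_camera("scene")[:,:,::-1]
f=lambda im,x,y:cv2.resize(im[y:y+75,x:x+100],(400,300),interpolation=cv2.INTER_CUBIC)
cv2.imwrite("pics/l2.png",np.hstack([f(t,165,215),f(s,205,110)]))
E
```

```text
[0.53469623 0.2482167  0.15515129] [-0.77124242  0.00514103 -4.84784106] [-0.03850013  0.05105873  0.02531039]
```

View pics/l2.png

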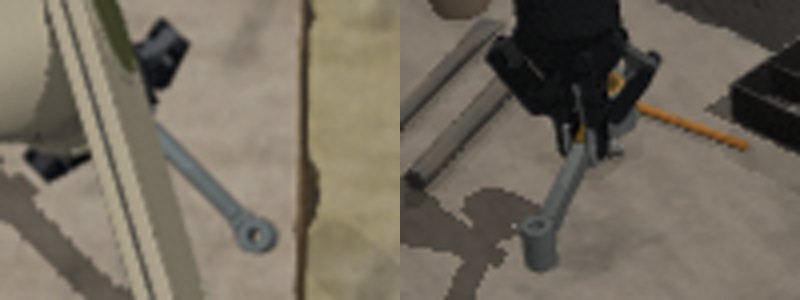

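Call:
{"fn": "arm_command", "kwargs": {"rows": [[0.0,[-0.012,0.015,0],0],[0.0,[-0.024,0.03,0],0],[0.0,[-0.024,0.03,0],0],[0.0,[-0.024,0.03,0],0],[0.0,[-0.024,0.03,0],0],[0.0,[-0.024,0.03,0],0],[0.0,[-0.024,0.03,0],0],[0.0,[-0.024,0.03,0],0]]}}

```text
time_s: 12.8
position: [0.5685, -0.0391, 0.1526]
eef_rot: [-0.001, 0.922, 0.388, -0.002]
force: [0.7, 0.6, -3.7]
finger_gap: 0.0102
grip_force: 88.1
```

Call:
{"fn": "arm_command", "kwargs": {"rows": [[0.0,[-0.024,0.03,0],0],[0.0,[-0.024,0.03,0],0],[0.0,[-0.024,0.03,0],0],[0.0,[-0.024,0.03,0],0],[0.0,[-0.0075,0.008,0],0],[0.0,[0,0,0],0],[0.0,[0,0,0],0]]}}

```text
time_s: 13.5
position: [0.5883, -0.2003, 0.1533]
eef_rot: [-0.001, 0.922, 0.388, -0.001]
force: [-0.0, 0.7, -4.2]
finger_gap: 0.01
grip_force: 88.5
```

Call:
{"fn": "arm_command", "kwargs": {"rows": [[0.0,[0,0,0],-4.5],[0.0,[0,0,0],-8],[0.0,[0,0,0],-8],[0.0,[0,0,0],-8],[0.0,[0,0,0],-8],[0.0,[0,0,0],-8],[0.0,[0,0,0],-8],[0.0,[0,0,0],-3]]}}

```text
time_s: 14.3
position: [0.5891, -0.1991, 0.1546]
eef_rot: [-0.001, 0.632, 0.775, 0.0]
force: [-0.1, 0.2, -4.0]
finger_gap: 0.0099
grip_force: 88.4
```

Call:
{"fn": "arm_command", "kwargs": {"rows": [[0.0,[0,0,0],0],[0.0,[0,0,0],0],[0.0,[0,0,0],0]]}}

```text
time_s: 14.6
position: [0.5892, -0.2005, 0.1551]
eef_rot: [-0.0, 0.635, 0.773, -0.0]
force: [-0.5, -0.7, -4.3]
finger_gap: 0.0099
grip_force: 88.4
```

Call:
{"fn": "arm_command", "kwargs": {"rows": [[0.0,[-0.001,0,0.015],0],[0.0,[0,0,0.02],0],[0.0,[0,0,0.0145],0],[0.0,[0,0,0],0],[0.0,[0,0,0],0],[0.0,[0,0,0],0]]}}

```text
time_s: 15.2
position: [0.5902, -0.2025, 0.1068]
eef_rot: [0.001, 0.635, 0.773, 0.0]
force: [-0.3, 0.1, -4.1]
finger_gap: 0.01
grip_force: 88.4
```

```bash
python3 - <<'E'
from h import *
o=arm.observe();print(o['position'],o['force'],o['moment'],o['eef_rot'])
t=read_camera("top")[:,:,::-1];s=read_camera("scene")[:,:,::-1]
f=lambda im,x,y:cv2.resize(im[y:y+75,x:x+100],(400,300),interpolation=cv2.INTER_CUBIC)
cv2.imwrite("pics/e.png",np.hstack([f(t,322,195),f(s,300,205)]))
tip=np.array([.578,-.145,.136]),np.array([.613,-.3215,.136])
for X in tip: print("expected px",proj("top",X),proj("scene",X))
E
```

```text
[ 0.59017126 -0.20253697  0.10678089] [-0.26142555  0.0823558  -4.12638795] [0.00641187 0.00676419 0.01014538] [7.40727841e-04 6.34822991e-01 7.72657217e-01 2.17892802e-04]
expected px [342.80945273 228.42758606] [338.53031469 222.79539557]
expected px [407.05124893 216.01362994] [391.90366882 258.83715601]
```

View pics/e.png

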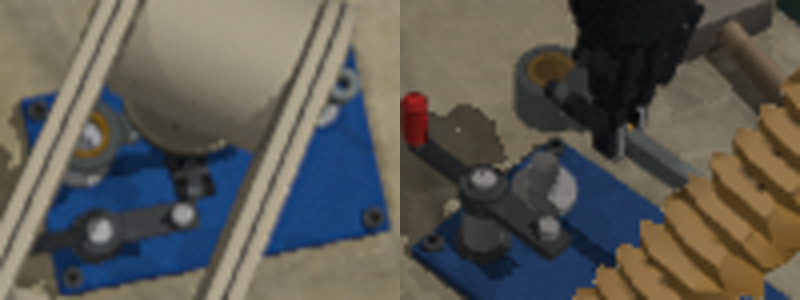

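The bore is at about (344.6,228.9) in the top view and (337.6,222.1) in the scene view, and the eye is at (407.9,215.9). All are within 2 px (about 4 mm) of where they should be, and the lever is level. Handing in.

```bash
python3 -c "
from rig import arm
print(arm.hand_in())"
```

```text
the job is handed in; nothing more can be done
None
```

The swing clamp is fully open at its stop. The job was handed in with the lever gripped at its yellow band, level about 5 cm above the post tops and both bores within roughly 5 mm of their posts by the camera check. The hand-in returned no verdict.

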